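Fit the stop plate and hold a box blank square in the jig

TASK

Take the shorter of the two metal plates from the wooden rack and slide it upright down into the slot of the squaring jig until it is fully home. Then lay the dark wooden block flat on the jig and press it firmly into the corner, its long side flush against the low steel fence and its short side against the plate, and finish while still holding it pressed against both. Leave the long plate and the other things where they are.

Things in the scene. Friction and masses are not known exactly. Their poses are not given: they have to be found in the camera images.
- jig: Squaring jig, fixed to the bench: flat pale wooden bed 170 x 170 mm, 25 mm thick. Origin: centre of its underside, on the bench; z up. Bed top at z = 25 mm. On the bed runs the low steel fence along y, near the +x edge, and a slot for the stop plate along x, near the +y edge; the block is pressed in the jig's +x and +y directions. Turned a little about z.
- fence: Low steel bar fixed on the jig's bed, 15 (x) x 113 (y) x 12 mm high, axes as the jig's. Origin: centre of its underside, on the bed top, at jig x = 72.5, y = -8.5, z = 25 mm. The block bears on its -x face, at jig x = 65 mm.
- slot (a point): Centre of the mouth of the jig's slot, level with the bed top, at jig x = 12, y = 58, z = 25 mm; axes as the jig's. The slot is 95 mm (jig x) x 12 mm (jig y), goes right through the bed to the bench (25 mm deep) and has a 2 mm chamfer round its mouth.
- corner (a point): Corner point on the bed top where fence face (jig x = 65 mm) and the fitted plate's nearer face (jig y = 53 mm, give or take 1 mm of play) meet; axes as the jig's. The pressed block has its centre 25 mm to -x and 35 mm to -y of it.
- stop_plate: The shorter aluminium plate, 90 (x, length) x 10 (y, thickness) x 75 mm (z, height), about 0.18 kg, standing upright on edge in one of the rack's two grooves. Origin: centre of its lower edge. Front and back are alike. Fully home in the slot, its lower edge is on the bench and 50 mm stand above the bed.
- long_plate: The longer aluminium plate, 130 x 10 x 75 mm, in the rack's other groove; it does not fit the slot and stays where it is. Origin: centre of its lower edge, x along its length.
- rack: Low plywood rack fixed on the bench, 110 (x) x 124 (y) x 28 mm high, with two open-ended grooves along x, 12 mm wide, at y = -36 and +36 mm; groove floors 6 mm above the bench. Origin: centre of its underside.
- block: Dark wooden block (ring-box blank), 50 (x) x 70 (y) x 40 mm high, about 0.1 kg, lying on the bench. Origin: centre of its underside; z up. Both ends are alike.
- cup: White ceramic cup, 76 mm across, 95 mm high, with thin tools standing to 165 mm; stays where it is. Origin: centre of its underside.
- cone: Brass ring cone, 52 mm across its foot, 65 mm high; stays where it is. Origin: centre of its underside.
- dish: Low wooden dish, 90 mm across, 28 mm high; stays where it is. Origin: centre of its underside.
There are look-alikes about, which are no part of the job. There is more than one size of the jig; the one meant has the size given above.

How it is judged:
By the outcome, as a careful person would: the job done as asked, in the order asked, and still so for the second after the job is handed in, while the arm keeps its last pose, push and grip.
It also fails if it takes over 72 s, if anything falls off the work surface, if the arm or the gripper's body presses on something with over 40 N, if the wrist force passes 120 N, or if a joint passes its speed limit or range.

ROBOT

A 6-joint arm with a two-finger parallel gripper is mounted at the origin on the work surface. World frame = base frame: x ahead of the robot, y to its left, z up, the work surface at z = 0. Lengths are in m, angles in rad, forces in N, time in s.
With the tool pointing down it reaches from about 0.3 to 0.875 m from the base axis. Payload 6.4 kg.
Tool frame: the origin (TCP) lies at the very end of the fingers, on their centre line; the grasp point (between the pads) lies 19 mm behind it; z points along the fingers, y is the line along which they close (so a half turn about z gives the same grasp; the last joint's range is limited). The gripper opens to 85 mm and grips with 20 to 120 N. Pads are 22 mm wide; open, the fingers measure 114 mm over their backs; the gripper's body (76 mm by 85 mm) begins 54 mm behind the grasp point. The pads swing forward as they close: fully open they stand 13 mm farther back than shut.
Start: joints at [-1.328, 0.181, 1.607, -0, 1.354, -0.206], TCP at [0.25, -0.518, 0.203] pointing down, gripper open.
Joint ranges: [-2.99, 2.99], [-0.89, 2.07], [0.3, 2.58], [-1.14, 4.28], [0, 2.63], [-3.12, 3.12]. Speed limits (rad/s): [2.57, 2.57, 3.01, 3.14, 3.14, 3.14].

INTERFACE

Orientations are given as a unit quaternion [w, x, y, z].
In Python, from bench import telemetry, camera, ctrl, spotter gives the robot as it stands.
- The arm moves only by the tool send_rows, never from a script. Its argument "series" is a list of rows, each a list of 3 entries, a list of its own where there are three numbers: the turn, a rotation vector about the world's x, y, z in degrees, then the shift along the world's x, y, z in mm, then the closure, from -1 (fully open) to 1 (shut), so that 0 is half open. In form: [[[rx, ry, rz], [dx, dy, dz], gripper], ...]. A call has 1 to 10 rows; each row is the pose to reach, as a shift and turn from the pose commanded when the call began; what a row does not reach only later rows make up. A row lasts 1/8 s, in which the tool goes at most 62.5 mm and 10.7 degrees, less where a joint would pass 70% of its speed; a pose out of reach is approached as far as the arm can. A call with a gripper value outside its range is refused whole. The fingers move at their own pace and stop on an object; the grip force is fixed at half the most. Time passes only in rows, so rows that repeat a pose let the fingers close. It gives the time, the measured TCP pose, the force, the opening and the grip force at its end, in the units of the state.
- telemetry.get_obs(): the state, without advancing time (a new reading comes with each control period).
- camera(name): name is "side" or "top" or "wrist"; returns a dict with "pixels" (480x640x3 uint8, red, green, blue), "camera_matrix" (3x3 intrinsics, pixels), "dist_coeffs" ([k1, k2, p1, p2, k3] as OpenCV has them; the pictures are not rectified), "xyz" and "orientation" of the camera in the world. Camera axes: x right, y up, looking along -z (the intrinsics and any distortion apply to the point x, -y, -z); pixel columns grow to the right and rows downward; lengths in m; the calibration is good to about 2 mm. A picture is of the moment at which its call begins. There is no depth.
- ctrl.hand_in(): hands the job in; it is judged then, once.
Trained networks look in the newest picture that a camera, given by its name, has taken for a name from the list of things; names that differ only in an ending like _2 or _b are one class to them, and where a whole thing is asked for, a point or a joint stands for the part that bears it (a point fixed in the world has none). Each returns a list of dicts, best first, with "conf" (0 to 1); they miss things now and then, are a little off and sometimes report something else, mostly with a low value. They report only what shows in the picture. A call takes as long as a camera call. They do not tell look-alikes from the thing itself.
- spotter.boxes_of(thing, camera): "xyz" ([x, y, z] in m, in world coordinates, good to about 4 mm: the middle of the surface that is visible of it).
- spotter.landmark_of(thing, camera): "xyz" ([x, y, z] in m, in world coordinates, good to about 4 mm: a listed point, or the origin of a listed thing).
The state is a dict: "time_s": time; "q": joint angles; "dq": joint speeds; "joint_efforts": joint torques, N m; "eef_pos": TCP position; "eef_rot": TCP orientation; "wrist_force": force on the tool from outside, world axes, zero at the start; "torque": the same for the moment, N m; "opening": opening from 0.0 (shut) to 1.0 (fully open); "grasp_force": force on a finger pad.
Only numpy, scipy, OpenCV 4.12 (cv2) and the standard library are available. Lean on these libraries where they do the work, as an engineer would, in place of code of your own. Each camera call takes 0.05 s, during which the arm holds its last target. There are 200 camera calls.

## Working session

There is one attempt and no reset: what is moved stays moved. The work goes in short steps, Python scripts to look and compute and a tool call to move; the robot and the scene stay as the last step left them, time stands still between calls to the robot, and variables do not carry over. Pictures are saved under pics/ and viewed, at most 14 in all, crops included, and the job is handed in when it is done.

Besides the shell and the picture viewer there is one more tool, called after ">>>" as a command line: name --argument value ..., lists and objects as JSON in quotes. send_rows: Moves the arm, as the interface text tells. Its arguments: {"type":"object","properties":{"series":{"type":"array","items":{"type":"array"}}},"required":["series"]}

```bash
mkdir -p pics; ls
cat > h.py <<'E'
import numpy as np, cv2
from scipy.spatial.transform import Rotation as R
from bench import telemetry, camera, ctrl, spotter
def Rm(q): return R.from_quat([q[1],q[2],q[3],q[0]]).as_matrix()
F=np.diag([1,-1,-1.])
def ray(c,uv):
    p=cv2.undistortPoints(np.array(uv,float).reshape(-1,1,2),c["camera_matrix"],np.array(c["dist_coeffs"])).reshape(-1,2)
    d=np.c_[p[:,0],-p[:,1],-np.ones(len(p))]
    return d@Rm(c["orientation"]).T
def atz(c,uv,z):
    d=ray(c,uv);o=np.array(c["xyz"]);return o+d*((z-o[2])/d[:,2])[:,None]
def proj(c,P):
    P=(np.array(P,float).reshape(-1,3)-np.array(c["xyz"]))@Rm(c["orientation"])@F
    return cv2.projectPoints(P,np.zeros(3),np.zeros(3),np.array(c["camera_matrix"]),np.array(c["dist_coeffs"]))[0].reshape(-1,2)
def save(c,n,im=None): cv2.imwrite(f"pics/{n}.png",cv2.cvtColor(c["pixels"] if im is None else im,cv2.COLOR_RGB2BGR))
E
python3 - <<'E'
from h import *
import pickle
for n in ["side","top"]:
    c=camera(n);save(c,n+"0");pickle.dump(c,open(n+".pkl","wb"))
    print(n,np.round(c["xyz"],3),np.round(Rm(c["orientation"])[:,2],2))
    for t in ["jig","fence","slot","corner","stop_plate","long_plate","rack","block","cup","cone","dish"]:
        print(t,[(np.round(d["xyz"],3).tolist(),round(d["conf"],2),proj(c,d["xyz"]).round()[0].astype(int).tolist()) for d in spotter.landmark_of(t,n)])
o=telemetry.get_obs();print(o["eef_rot"],o["time_s"],o["wrist_force"])
E
```

```text
pics
side [0.39  0.769 0.993] [-0.13  0.65  0.75]
jig [([0.289, -0.225, 0.003], 0.87, [435, 211]), ([0.81, -0.221, -0.002], 0.82, [223, 189]), ([0.606, -0.227, 0.025], 0.66, [304, 188]), ([0.532, -0.214, 0.001], 0.58, [333, 203])]
fence [([0.337, -0.229, 0.012], 0.64, [416, 205]), ([0.86, -0.234, 0.014], 0.6, [204, 178]), ([0.606, -0.225, 0.022], 0.52, [304, 190])]
slot [([0.819, -0.182, 0.015], 0.84, [214, 194]), ([0.287, -0.191, 0.018], 0.65, [437, 217]), ([0.55, -0.153, 0.026], 0.62, [321, 212])]
corner [([0.328, -0.185, 0.017], 0.83, [418, 217]), ([0.857, -0.194, 0.017], 0.59, [200, 188])]
stop_plate [([0.49, 0.271, 0.004], 0.97, [314, 387]), ([0.76, -0.06, 0.001], 0.52, [224, 238])]
long_plate [([0.476, 0.338, 0.007], 0.72, [316, 421])]
rack [([0.488, 0.305, -0.002], 0.59, [312, 405])]
block [([0.476, 0.09, 0.0], 0.85, [337, 310]), ([0.607, -0.229, 0.023], 0.57, [303, 188]), ([0.55, -0.159, 0.029], 0.56, [322, 210])]
cup [([0.672, -0.421, -0.003], 0.92, [293, 144])]
cone [([0.734, 0.148, -0.002], 0.8, [208, 315]), ([0.491, 0.271, 0.004], 0.45, [314, 387])]
dish [([0.755, -0.058,
[... 428 characters left out ...]
66, 272])]
slot [([0.284, -0.187, 0.015], 0.95, [396, 349]), ([0.824, -0.178, 0.014], 0.87, [384, 117]), ([0.55, -0.156, 0.022], 0.76, [379, 233])]
corner [([0.86, -0.192, 0.019], 0.72, [389, 101]), ([0.322, -0.185, 0.019], 0.62, [395, 333])]
stop_plate [([0.494, 0.267, 0.003], 0.91, [199, 263])]
long_plate [([0.477, 0.34, 0.005], 0.61, [168, 271])]
rack [([0.491, 0.307, 0.001], 0.83, [182, 265])]
block [([0.477, 0.084, 0.0], 0.94, [276, 268])]
cup [([0.669, -0.42, -0.001], 0.71, [487, 180])]
cone [([0.731, 0.148, 0.0], 0.65, [246, 162])]
dish [([0.754, -0.06, 0.004], 0.7, [334, 149])]
[-4.88005036e-06  9.74925195e-01  2.22532836e-01  3.11887362e-06] 1.2 [ 0.15914376 -0.53581498  0.09954855]
```

View pics/top0.png

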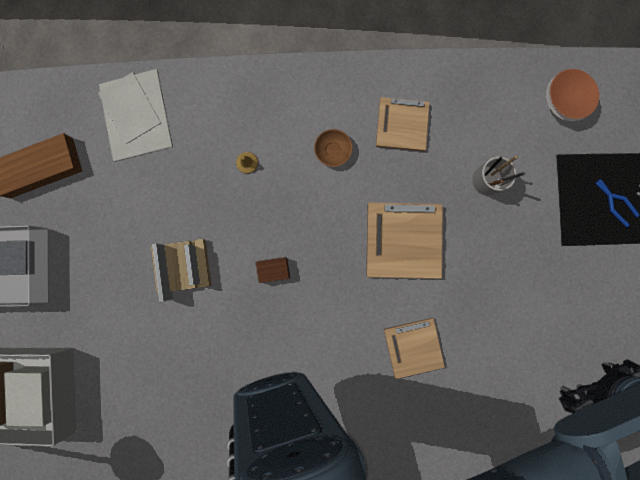

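View pics/side0.png

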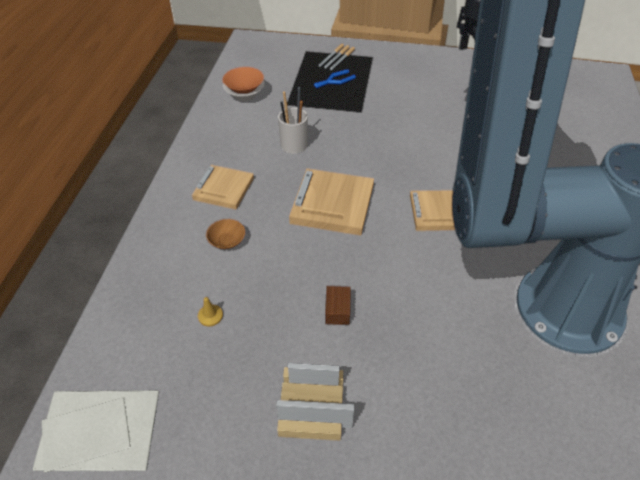

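The top view shows the jig look-alikes at pixels (403,124), (405,240) and (415,347). Only the middle one spans about 75 px, which is 170 mm, so that is the jig. The plates are the short one at (192,263) and the long one at (162,270). The wooden pieces are the dark block at (272,270), a big brown plank at (40,165) and the boxes on the left. I choose the middle jig, the plate at (192,263) and the block at (272,270), and check them in one close crop.

Run:
```python
from h import *
import pickle
c=pickle.load(open("top.pkl","rb"));im=c["pixels"]
a=cv2.resize(im[195:285,360:450],(400,400),interpolation=cv2.INTER_CUBIC)
b=cv2.resize(im[230:310,145:225],(400,400),interpolation=cv2.INTER_CUBIC)
save(c,"crop",np.hstack([a,b]))
hsv=cv2.cvtColor(im,cv2.COLOR_RGB2HSV)
for n,(y0,y1,x0,x1),z,lo,hi in [("jig",(195,285,360,450),.025,(8,60,90),(28,255,255)),("jigA",(90,160,370,440),.025,(8,60,90),(28,255,255)),("jigC",(310,385,375,455),.025,(8,60,90),(28,255,255)),("block",(250,290,250,295),.04,(0,90,20),(20,255,255))]:
    m=cv2.inRange(hsv[y0:y1,x0:x1],lo,hi)
    ys,xs=np.nonzero(m);P=atz(c,np.c_[xs+x0,ys+y0],z)[:,:2]
    r=cv2.minAreaRect((P*1000).astype(np.float32));print(n,len(xs),np.round(r[0],1),np.round(r[1],1),round(r[2],2))
```

```text
jig 5081 [ 532.5 -213.8] [173.  171.8] 87.07
jigA 2175 [ 804.6 -221. ] [117.2 115.4] 82.71
jigC 2398 [ 286.3 -227.1] [117.3 117. ] 11.09
block 658 [473.9  88.2] [48.3 70.7] 6.48
```

View pics/crop.png

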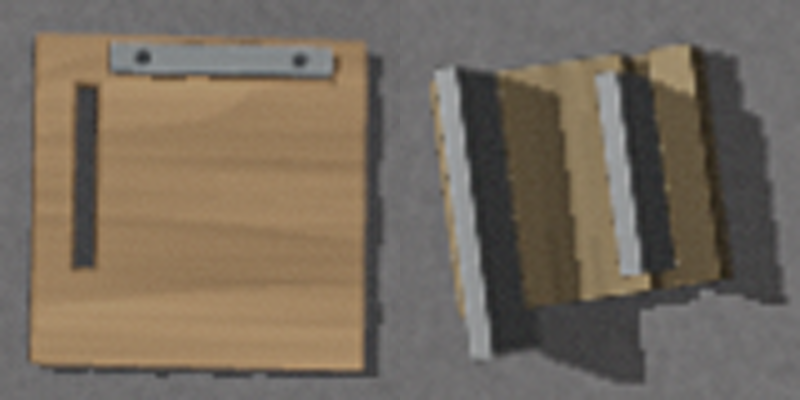

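The crop shows the 170 mm jig, with its fence at the top (220,60) and slot at the left (85,175). On the right are the long plate (465,210) and the short plate (620,175). I'll look at the jig with the wrist camera on the way to the rack.

>>> send_rows --series '[[[0, 0, -10], [0, 0, 60], -1], [[0, 0, -28], [285, 318, 150], -1], [[0, 0, -28], [285, 318, 150], -1], [[0, 0, -28], [285, 318, 150], -1], [[0, 0, -28], [285, 318, 150], -1], [[0, 0, -28], [285, 318, 150], -1], [[0, 0, -28], [285, 318, 150], -1], [[0, 0, -28], [285, 318, 150], -1], [[0, 0, -28], [285, 318, 150], -1], [[0, 0, -28], [285, 318, 150], -1]]'

```text
time_s: 2.45
eef_pos: [0.5343, -0.2, 0.3531]
eef_rot: [0.0, 1.0, -0.02, -0.0]
wrist_force: [0.6, -0.5, -0.1]
opening: 1.0
grasp_force: 0.0
```

Run:
```python
from h import *
import pickle
c=camera("wrist");save(c,"w_jig");pickle.dump(c,open("wj.pkl","wb"))
print(np.round(c["xyz"],3),np.round(Rm(c["orientation"]),3).tolist(),c["camera_matrix"],c["dist_coeffs"])
for t in ["jig","fence","slot","corner"]:
  print(t,[(np.round(d["xyz"],4).tolist(),round(d["conf"],2),proj(c,d["xyz"]).round()[0].astype(int).tolist()) for d in spotter.landmark_of(t,"wrist")])
o=telemetry.get_obs();print(o["eef_pos"],o["eef_rot"],o["wrist_force"],o["time_s"])
```

```text
[ 0.618 -0.202  0.523] [[-0.04, 0.944, 0.327], [-0.999, -0.037, -0.013], [-0.001, -0.328, 0.945]] [[399.63435249   0.         318.35965327]
 [  0.         399.63435249 242.72355985]
 [  0.           0.           1.        ]] [-0.06759976  0.          0.          0.          0.        ]
jig [([0.5352, -0.2164, -0.0013], 0.81, [332, 171]), ([0.2877, -0.2353, -0.0012], 0.62, [349, 334])]
fence [([0.6076, -0.2277, 0.0203], 0.93, [340, 113]), ([0.3359, -0.2213, 0.0137], 0.8, [340, 311])]
slot [([0.2862, -0.1873, 0.0172], 0.62, [317, 343]), ([0.5453, -0.1562, 0.0222], 0.56, [284, 168])]
corner [([0.6046, -0.1637, 0.026], 0.94, [287, 118]), ([0.3241, -0.1864, 0.0182], 0.82, [316, 321])]
[ 0.53371005 -0.20120357  0.35317798] [-9.86593498e-05  9.99778720e-01 -2.10338543e-02 -2.81389800e-04] [-0.12698855  0.09386728 -0.19222638] 2.7
```

View pics/w_jig.png

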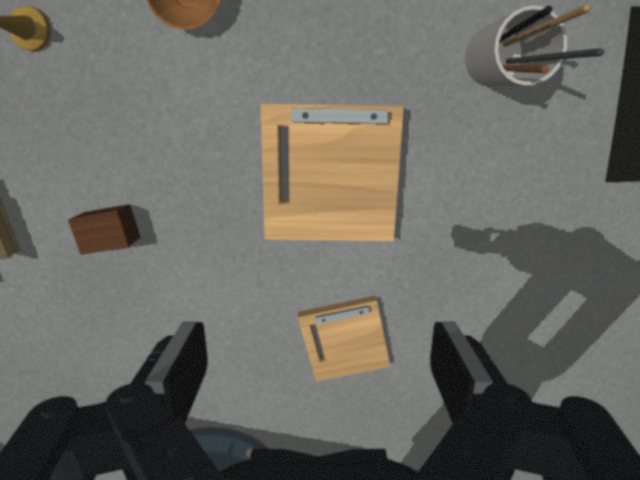

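The wrist picture shows the wanted jig at (333,172), with the slot at (284,165), the fence at (340,116), the block at (104,230) and the small look-alike jig at (345,338). Next I refine the jig pose and go over the rack.

```bash
cat >> h.py <<'E'
def rect(c,box,z,lo,hi,up=6):
    x0,y0,x1,y1=box
    im=cv2.resize(c["pixels"][y0:y1,x0:x1],None,fx=up,fy=up,interpolation=cv2.INTER_CUBIC)
    m=cv2.inRange(cv2.cvtColor(im,cv2.COLOR_RGB2HSV),lo,hi)
    n,l,s,_=cv2.connectedComponentsWithStats(m);k=1+np.argmax(s[1:,4]);m=(l==k).astype(np.uint8)
    ct=max(cv2.findContours(m,0,cv2.CHAIN_APPROX_NONE)[0],key=len).reshape(-1,2)
    uv=(ct+.5)/up-.5+[x0,y0]
    P=atz(c,uv,z)[:,:2]*1000
    h=cv2.convexHull(P.astype(np.float32));M=cv2.moments(h)
    r=cv2.minAreaRect(P.astype(np.float32));return np.round(r[0],1),np.round(r[1],1),round(r[2],2),np.round([M["m10"]/M["m00"],M["m01"]/M["m00"]],1)
E
python3 - <<'E'
from h import *
import pickle
w=pickle.load(open("wj.pkl","rb"));t=pickle.load(open("top.pkl","rb"))
wood=((8,60,90),(28,255,255));dark=((0,0,0),(180,255,95))
print("wj",rect(w,(250,90,415,250),.025,*wood));print("wslot",rect(w,(272,120,296,208),.025,*dark))
print("tj",rect(t,(360,195,450,285),.025,*wood));print("tslot",rect(t,(372,210,386,260),.025,*dark))
print("px",w["pixels"][165,270:298].mean(1).round())
hsv=cv2.cvtColor(t["pixels"],cv2.COLOR_RGB2HSV)
print("plate rows",hsv[258,183:200].tolist())
E
```

```text
wj (array([ 533.7, -213.6]), array([171.8, 171. ]), 86.99, array([ 533.6, -213.5]))
wslot (array([ 549.6, -155.6]), array([10.7, 92.2]), 86.78, array([ 549.3, -155.5]))
tj (array([ 532.4, -214. ]), array([173.1, 172.2]), 86.91, array([ 532.4, -213.8]))
tslot (array([ 547.6, -155.8]), array([11.6, 94.1]), 86.73, array([ 547. , -155.7]))
px [148. 146. 147. 146. 145. 143. 141. 126. 103.  80.  64.  72.  76.  79.
  77.  79.  75.  79.  98. 124. 142. 147. 150. 149. 148. 150. 149. 151.]
plate rows [[19, 86, 139], [19, 88, 139], [19, 58, 132], [110, 5, 157], [102, 8, 159], [105, 3, 158], [105, 3, 163], [120, 4, 70], [30, 6, 43], [90, 5, 53], [75, 10, 52], [0, 0, 48], [90, 10, 50], [25, 29, 53], [17, 89, 100], [18, 92, 97], [18, 91, 92]]
```

>>> send_rows --series '[[[0, 0, 9], [-95, 440, 0], -1], [[0, 0, 9], [-95, 440, 0], -1], [[0, 0, 9], [-95, 440, 0], -1], [[0, 0, 9], [-95, 440, 0], -1], [[0, 0, 9], [-95, 440, 0], -1], [[0, 0, 9], [-95, 440, 0], -1], [[0, 0, 9], [-95, 440, 0], -1], [[0, 0, 9], [-95, 440, 0], -1], [[0, 0, 9], [-95, 440, 0], -1], [[0, 0, 9], [-95, 440, 0], -1]]'

```text
time_s: 3.95
eef_pos: [0.4401, 0.2383, 0.3534]
eef_rot: [0.0, 0.998, 0.057, -0.0]
wrist_force: [-0.9, -0.1, -1.0]
opening: 0.999
grasp_force: 0.0
```

Run:
```python
from h import *
import pickle
c=camera("wrist");save(c,"w_rack");pickle.dump(c,open("wr.pkl","wb"))
for t in ["stop_plate","long_plate","rack","block"]:
  print(t,[(np.round(d["xyz"],4).tolist(),round(d["conf"],2),proj(c,d["xyz"]).round()[0].astype(int).tolist()) for d in spotter.landmark_of(t,"wrist")])
o=telemetry.get_obs();print(o["eef_pos"],o["eef_rot"],o["time_s"])
```

```text
stop_plate [([0.495, 0.2694, 0.0093], 0.83, [300, 127])]
long_plate [([0.4787, 0.3392, 0.0034], 0.87, [244, 134])]
rack [([0.4956, 0.303, -0.0019], 0.83, [274, 123])]
block [([0.4764, 0.0864, -0.0033], 0.73, [438, 158])]
[0.43994251 0.23890272 0.35351097] [6.20998033e-05 9.98341291e-01 5.75731087e-02 1.94748397e-05] 4.2
```

View pics/w_rack.png

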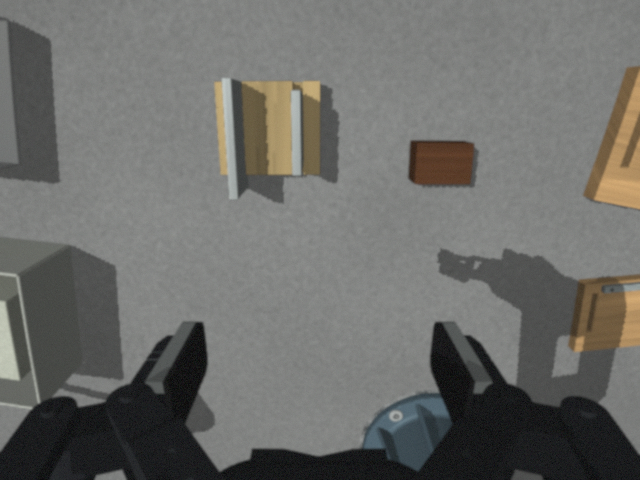

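The short plate shows at (296,132), the long one at (232,138) and the block at (440,162). I measure the plate's top edge (z = 81 mm) and the block in both views.

Run:
```python
from h import *
import pickle
w=pickle.load(open("wr.pkl","rb"));t=pickle.load(open("top.pkl","rb"))
g=((0,0,125),(180,45,255));d=((0,90,20),(20,255,255))
print("w plate",rect(w,(286,80,306,182),.081,*g));print("t plate",rect(t,(182,240,200,292),.081,*g))
print("w blk",rect(w,(400,130,485,195),.04,*d));print("t blk",rect(t,(248,250,296,290),.04,*d))
print(w["pixels"][130,286:306].tolist())
```

```text
w plate (array([492.1, 270.5]), array([90.4, 10.4]), 6.21, array([491.7, 270.5]))
t plate (array([491.2, 270.1]), array([91. , 10.5]), 6.42, array([491.3, 270.1]))
w blk (array([475.5,  94.9]), array([50.7, 75.7]), 7.1, array([475.7,  94.8]))
t blk (array([474. ,  88.3]), array([48.5, 71. ]), 7.01, array([474. ,  88.3]))
[[179, 156, 111], [178, 155, 110], [180, 159, 115], [176, 155, 110], [173, 157, 119], [166, 159, 138], [174, 177, 168], [171, 178, 176], [171, 179, 177], [173, 180, 178], [170, 176, 175], [168, 176, 175], [169, 176, 175], [157, 162, 162], [121, 128, 125], [81, 84, 83], [75, 74, 67], [90, 82, 65], [105, 93, 67], [114, 100, 71]]
```

>>> send_rows --series '[[[0, 0, 0], [52, 32, -60], 0], [[0, 0, 0], [52, 32, -120], 0], [[0, 0, 0], [52, 32, -180], 0], [[0, 0, 0], [52, 32, -230], 0], [[0, 0, 0], [52, 32, -250], 0], [[0, 0, 0], [52, 32, -280], 0], [[0, 0, 0], [52, 32, -308], 0], [[0, 0, 0], [52, 32, -308], 0], [[0, 0, 0], [52, 32, -308], 1], [[0, 0, 0], [52, 32, -308], 1]]'

```text
time_s: 5.45
eef_pos: [0.4929, 0.2722, 0.0473]
eef_rot: [-0.0, 0.998, 0.059, 0.001]
wrist_force: [-1.4, -2.4, 9.5]
opening: 0.091
grasp_force: 60.2
```

>>> send_rows --series '[[[0, 0, 0], [0, 0, 0], 1], [[0, 0, 0], [0, 0, 0], 1], [[0, 0, 0], [0, 0, 0], 1], [[0, 0, 0], [0, 0, 0], 1], [[0, 0, 0], [0, 0, 0], 1]]'

```text
time_s: 6.08
eef_pos: [0.4929, 0.2722, 0.0473]
eef_rot: [-0.0, 0.998, 0.059, 0.002]
wrist_force: [-0.1, -1.4, 6.8]
opening: 0.087
grasp_force: 59.5
```

>>> send_rows --series '[[[0, 0, 0], [0, 0, 15], 1], [[0, 0, 0], [0, 0, 60], 1], [[0, 0, 0], [0, 0, 110], 1], [[0, 0, -3], [20, -60, 130], 1], [[0, 0, -5], [30, -115, 130], 1], [[0, 0, -7], [40, -170, 130], 1], [[0, 0, -9.7], [45, -230, 130], 1], [[0, 0, -9.7], [50, -290, 130], 1], [[0, 0, -9.7], [54, -345, 130], 1], [[0, 0, -9.7], [55, -390, 130], 1]]'

```text
time_s: 7.32
eef_pos: [0.5463, -0.1202, 0.1763]
eef_rot: [0.0, 1.0, -0.027, 0.0]
wrist_force: [0.6, 0.5, -1.8]
opening: 0.091
grasp_force: 59.0
```

>>> send_rows --series '[[[0, 0, 0], [1, -38, 0], 1], [[0, 0, 0], [1, -38, -20], 1], [[0, 0, 0], [1, -38, -70], 1], [[0, 0, 0], [1, -38, -70], 1], [[0, 0, 0], [1, -38, -70], 1]]'

```text
time_s: 7.95
eef_pos: [0.5483, -0.1562, 0.1072]
eef_rot: [0.0, 1.0, -0.026, 0.001]
wrist_force: [1.4, -0.4, -1.6]
opening: 0.088
grasp_force: 59.0
```

Run:
```python
from h import *
import pickle
for n in ["wrist","side"]:
    c=camera(n);pickle.dump(c,open(n+"_a.pkl","wb"))
    if n=="wrist": save(c,"w_slot")
    for t in ["stop_plate","slot","jig"]:
      print(n,t,[(np.round(d["xyz"],4).tolist(),round(d["conf"],2),proj(c,d["xyz"]).round()[0].astype(int).tolist()) for d in spotter.landmark_of(t,n)])
o=telemetry.get_obs();print(o["eef_pos"],o["eef_rot"],o["wrist_force"],o["time_s"])
```

```text
wrist stop_plate [([0.5481, -0.1582, 0.0666], 0.7, [324, 261])]
wrist slot [([0.6036, -0.1651, 0.0257], 0.5, [330, 153]), ([0.5499, -0.1592, 0.0657], 0.38, [326, 257])]
wrist jig [([0.5364, -0.2162, 0.0004], 0.63, [403, 239])]
side stop_plate [([0.5451, -0.1597, 0.0615], 0.73, [324, 200])]
side slot [([0.2861, -0.1878, 0.0208], 0.8, [437, 217]), ([0.5511, -0.158, 0.0254], 0.78, [321, 211]), ([0.8205, -0.1827, 0.0176], 0.76, [213, 193])]
side jig [([0.8096, -0.2226, -0.0011], 0.97, [223, 188]), ([0.289, -0.2266, 0.0026], 0.94, [435, 211]), ([0.5323, -0.215, 0.003], 0.62, [333, 202])]
[ 0.54785721 -0.15615065  0.10619027] [ 2.31964747e-04  9.99662693e-01 -2.59657647e-02  4.75702244e-04] [-0.05536602  0.29936351 -3.04947244] 8.35
```

View pics/w_slot.png

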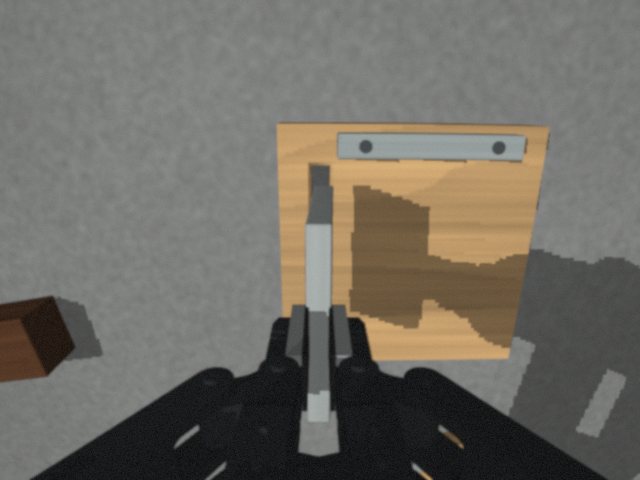

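The wrist view shows the held plate upright: front top end at (318,222), lower front end at (320,187). The slot's far end is at (319,165). I measure the offset between them.

Run:
```python
from h import *
import pickle
c=pickle.load(open("wrist_a.pkl","rb"));g=cv2.cvtColor(c["pixels"],cv2.COLOR_RGB2GRAY).astype(float)
def edges(v,x0):
    d=np.gradient(cv2.GaussianBlur(v.reshape(1,-1),(5,1),1).ravel());i,j=sorted([np.argmin(d),np.argmax(d)])
    def sp(k):
        a,b,e=abs(d[k-1:k+2]);return x0+k+.5*(a-e)/(a-2*b+e)
    return sp(i),sp(j)
b=np.array([-3.05]);u=np.array([np.cos(np.radians(-3.05)),np.sin(np.radians(-3.05))]);n=np.array([-u[1],u[0]])
o=np.array([548.5,-156.])
for rows,z,lab,w in [(range(170,183,3),.025,"slot",(300,342)),(range(230,300,15),.140,"top",(296,342))]:
    for r in rows:
        e=edges(g[r,w[0]:w[1]],w[0]);P=atz(c,[[e[0],r],[e[1],r]],z)[:,:2]*1000
        print(lab,r,np.round(e,1),"n-offsets",np.round((P-o)@n,1),"along",np.round((P-o)@u,1))
for x in (314,318,322):
    v=g[150:240,x];d=np.gradient(cv2.GaussianBlur(v.reshape(-1,1),(1,5),1).ravel());print(x,[(150+k,round(d[k])) for k in range(2,88) if abs(d[k])>6 and abs(d[k])>=max(abs(d[k-1]),abs(d[k+1]))])
print(g[165:225:3,300:342:2].astype(int))
for uv,z in [((319,163.5),.025),((320,187),.065),((318,222),.140),((318,423),.140)]:
    print(uv,z,np.round((atz(c,[uv],z)[0,:2]*1000-o)@np.c_[u,n],1))
```

```text
slot 170 [308.3 329.6] n-offsets [ 7.5 -5.9] along [44.8 44.8]
slot 173 [308.2 329.3] n-offsets [ 7.6 -5.7] along [42.9 42.9]
slot 176 [308.  329.4] n-offsets [ 7.7 -5.8] along [41. 41.]
slot 179 [308.2 329.2] n-offsets [ 7.6 -5.7] along [39.1 39.1]
slot 182 [308.1 329.2] n-offsets [ 7.6 -5.7] along [37.2 37.2]
top 230 [329.8 333.3] n-offsets [-3.  -4.2] along [40.8 40.8]
top 245 [329.9 333.2] n-offsets [-3.  -4.3] along [35.1 35.1]
top 260 [329.6 333.1] n-offsets [-3.  -4.3] along [29.2 29.2]
top 275 [306.1 329.5] n-offsets [ 5.7 -3.1] along [23.2 23.2]
top 290 [329.2 332.7] n-offsets [-3.  -4.3] along [17. 17.]
314 [(163, -14), (224, 19)]
318 [(164, -14), (224, 18)]
322 [(165, -16), (224, 19)]
[[172 173 172 169 136 101  98  97  98 104 106 110 115 115 123 151 173 176
  179 177 178]
 [173 173 173 170 135  91  81  78  80  80  83  82  81  80  85 139 167 175
  178 178 174]
 [169 169 170 166 134  94  82  80  79  79  79  83  81  79  85 140 162 170
  169 172 174]
 [170 171 170 168 134  99  82  84  81  83  80  79  82  81  89 141 167 171
  173 172 170]
 [168 171 171 167 135 101  84  82  83  
[... 803 characters left out ...]
  92  89  89  90  87  87 102 146
  151 152 151]
 [153 153 154 149 128 102  94  92  91  92  94  89  92  91  91  87 104 146
  152 151 152]
 [150 152 151 151 125  98  92  90  90  93  90  89  88  88  90  88  99 145
  153 152 155]
 [156 157 157 154 121  93  92  91  91  90  92  91  90  92  89  85 103 149
  157 156 155]
 [157 161 157 148 110  92  93  88  92  88  88  92  88  92  91  89 111 153
  156 156 156]
 [165 163 161 136 100  95  93  93  93  94  91  92  89  91  91  86 117 159
  162 162 159]
 [166 166 159 122  99  97  96  97  94  97  94  93  95  95  92  84 109 152
  154 151 154]]
(319, 163.5) 0.025 [48.9  0.8]
(320, 187) 0.065 [41.8  0.3]
(318, 222) 0.14 [43.8  1.3]
(318, 423) 0.14 [-47.4   1.2]
```

The plate leans about 2° about its length, with its foot toward jig -y, and sits 2–3 mm short along the slot. I correct that, go lower and measure again.

>>> send_rows --series '[[[2, 0, 0], [2.5, 0.6, 0], 1], [[2, 0, 0], [2.5, 0.6, -28], 1], [[2, 0, 0], [2.5, 0.6, -28], 1], [[2, 0, 0], [2.5, 0.6, -28], 1]]'

```text
time_s: 8.85
eef_pos: [0.5503, -0.1557, 0.0779]
eef_rot: [-0.018, 1.0, -0.026, -0.0]
wrist_force: [-0.1, -1.2, -2.2]
opening: 0.089
grasp_force: 59.0
```

Run:
```python
from h import *
import pickle
c=camera("wrist");pickle.dump(c,open("wrist_b.pkl","wb"))
im=cv2.resize(c["pixels"][130:280,270:370],None,fx=4,fy=4,interpolation=cv2.INTER_CUBIC);save(c,"w_slot_b",im)
o=telemetry.get_obs();print(o["eef_pos"],o["eef_rot"],o["wrist_force"],o["time_s"])
```

```text
[ 0.5506104  -0.15584692  0.07838644] [-1.73631020e-02  9.99508374e-01 -2.61060578e-02  7.86560534e-05] [-0.09429351 -0.4283845  -2.26301351] 8.9
```

View pics/w_slot_b.png

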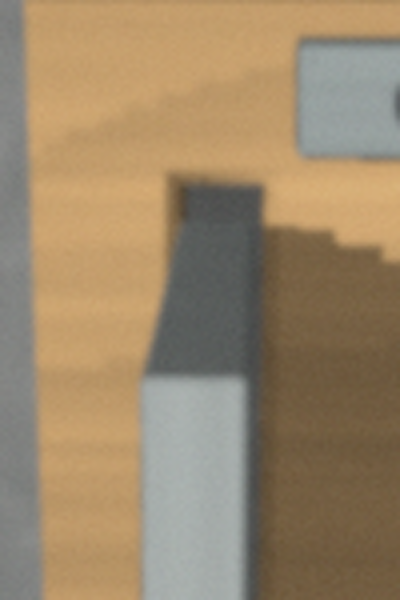

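The crop clearly shows the plate's front top corners at (146,376) and (247,376) and its front bottom left at (183,222). The slot's far end is at row 178–186, between columns about 175 and 263. I convert these to jig coordinates.

Run:
```python
from h import *
import pickle
c=pickle.load(open("wrist_b.pkl","rb"))
th=np.radians(-3.05);u=np.array([np.cos(th),np.sin(th)]);n=np.array([-u[1],u[0]]);o=np.array([548.5,-156.])
f=lambda x,y:((x+.5)/4-.5+270,(y+.5)/4-.5+130)
for l,p,z in [("topL",(145,376),.112),("topR",(247,376),.112),("botL",(183,222),.037),("strip bottom",(261,400),.037),("strip bottom",(261,300),.037),
  ("slotL inner",(183,200),.023),("slotL outer",(167,200),.025),("slotR",(263,200),.025),("slot end in",(225,186),.023),("slot end out",(225,175),.025),("jig left",(32,200),.025),("jig left",(40,500),.025),("fence L",(298,100),.037),("fence bot",(350,156),.037)]:
    print(l,np.round((atz(c,[f(*p)],z)[0,:2]*1000-o)@np.c_[u,n],1))
# jig edges expected: left edge n=+27, fence left end y=48 -> n=-10, fence face x=65 -> along 53
P=lambda a,b,z:np.r_[(o+a*u+b*n)/1000,z]
print(proj(c,[P(45,5,.112),P(45,-5,.112),P(45,5,.037),P(45,-5,.037),P(45,-5,.112)]).round(1))
```

```text
topL [45.6  4.9]
topR [45.7 -4.1]
botL [44.9  4.8]
strip bottom [20.2 -5.9]
strip bottom [34.3 -5.7]
slotL inner [45.3  5.4]
slotL outer [45.6  7.6]
slotR [45.7 -5.9]
slot end in [47.3 -0.5]
slot end out [49.2 -0.5]
jig left [45.5 26.6]
jig left [ 0.4 26.9]
fence L [ 61.  -10.2]
fence bot [ 53.8 -17.1]
[[305.7 225.3]
 [333.9 225.6]
 [315.  184.9]
 [333.8 185. ]
 [333.9 225.6]]
```

The plate and slot now agree to within about 0.5 mm and the plate is vertical, so I lower it.

>>> send_rows --series '[[[0, 0, 0], [-0.4, 0, -8], 1], [[0, 0, 0], [-0.4, 0, -12], 1], [[0, 0, 0], [-0.4, 0, -15], 1], [[0, 0, 0], [-0.4, 0, -18], 1], [[0, 0, 0], [-0.4, 0, -21], 1], [[0, 0, 0], [-0.4, 0, -21], 1]]'

```text
time_s: 9.65
eef_pos: [0.5494, -0.1553, 0.0562]
eef_rot: [-0.018, 1.0, -0.026, -0.001]
wrist_force: [0.2, -0.1, -1.0]
opening: 0.088
grasp_force: 59.0
```

In the slot without contact force. Continue.

>>> send_rows --series '[[[0, 0, 0], [0, 0, -4], 1], [[0, 0, 0], [0, 0, -7], 1], [[0, 0, 0], [0, 0, -10], 1], [[0, 0, 0], [0, 0, -13], 1], [[0, 0, 0], [0, 0, -15], 1], [[0, 0, 0], [0, 0, -16], 1], [[0, 0, 0], [0, 0, -16], 1]]'

```text
time_s: 10.52
eef_pos: [0.5495, -0.1557, 0.0414]
eef_rot: [-0.017, 1.0, -0.026, -0.001]
wrist_force: [-4.2, 0.5, 5.8]
opening: 0.085
grasp_force: 59.9
```

>>> send_rows --series '[[[0, 0, 0], [0, 0, -2], 1], [[0, 0, 0], [0, 0, -2], 1]]'

```text
time_s: 10.78
eef_pos: [0.5496, -0.1562, 0.0413]
eef_rot: [-0.017, 1.0, -0.026, -0.001]
wrist_force: [-10.6, 1.8, 20.3]
opening: 0.091
grasp_force: 61.7
```

>>> send_rows --series '[[[0, 0, 0], [0, 0, 0], -0.2], [[0, 0, 0], [0, 0, 2], -0.2], [[0, 0, 0], [0, 0, 2], -0.2], [[0, 0, 0], [0, 0, 2], -0.2], [[-2, 0, 0], [0, 0, 40], -0.2], [[-2, 0, 0], [0, 0, 100], -0.2], [[-2, 0, 0], [0, 0, 150], -0.2], [[-2, 0, 0], [0, 0, 150], -0.2], [[-2, 0, 0], [0, 0, 150], -0.2]]'

```text
time_s: 11.9
eef_pos: [0.5492, -0.1552, 0.1878]
eef_rot: [-0.0, 1.0, -0.026, -0.0]
wrist_force: [0.5, -0.1, -0.6]
opening: 0.596
grasp_force: 0.0
```

Run:
```python
from h import *
c=camera("wrist");s=camera("side")
a=cv2.resize(c["pixels"],(400,300));b=cv2.resize(s["pixels"][160:250,270:390],(400,300),interpolation=cv2.INTER_CUBIC)
save(c,"home",np.hstack([a,b]))
th=np.radians(-3.05);u=np.array([np.cos(th),np.sin(th)]);n=np.array([-u[1],u[0]]);o=np.array([548.5,-156.])
for cam in (c,s):print(proj(cam,[np.r_[(o+i*45*u+j*5*n)/1000,.075] for i in(1,-1) for j in (1,-1)]).round(1).tolist())
# top rect of the plate
q=proj(c,[np.r_[(o+i*50*u+j*9*n)/1000,.075] for i in(1,-1) for j in (1,-1)]);x0,y0=q.min(0).astype(int);x1,y1=q.max(0).astype(int)
print(rect(c,(x0,y0,x1,y1),.075,(0,0,120),(180,40,255)))
o=telemetry.get_obs();print(o["eef_pos"],o["eef_rot"],o["wrist_force"],o["time_s"])
```

```text
[[314.5, 164.0], [328.8, 164.0], [314.8, 281.1], [327.7, 281.1]]
[[302.2, 195.0], [303.3, 192.0], [341.4, 201.2], [342.2, 198.1]]
(array([ 548.6, -155.2]), array([10.1, 89.6]), 87.17, array([ 548.8, -155.3]))
[ 0.54847872 -0.15489749  0.18647825] [-7.76255013e-04  9.99658740e-01 -2.60645824e-02 -1.56163831e-03] [-0.02238251  0.55874707  0.13246499] 12.0
```

View pics/home.png

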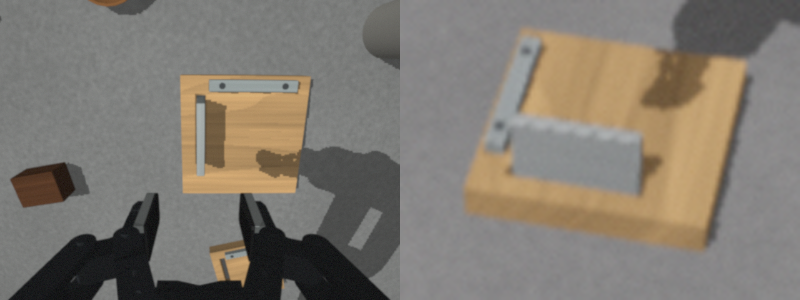

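The plate stands home in the slot: wrist half at (200,135), side half at (575,155). Its top measures 90 x 10 mm at z = 75 mm, as it must. Now the block.

>>> send_rows --series '[[[0, 0, 10], [-15, 30, 0], -1], [[0, 0, 20], [-25, 70, 0], -1], [[0, 0, 30], [-35, 110, 0], -1], [[0, 0, 40], [-45, 150, 0], -1], [[0, 0, 50], [-55, 190, 0], -1], [[0, 0, 60], [-65, 220, -20], -1], [[0, 0, 70], [-75, 244, -30], -1], [[0, 0, 80], [-75, 244, -40], -1], [[0, 0, 90], [-75, 244, -50], -1], [[0, 0, 100], [-75, 244, -60], -1]]'

```text
time_s: 13.25
eef_pos: [0.4733, 0.0887, 0.1265]
eef_rot: [-0.001, 0.66, 0.751, -0.001]
wrist_force: [0.5, -0.3, -0.1]
opening: 1.005
grasp_force: 0.0
```

Run:
```python
from h import *
c=camera("wrist");save(c,"w_blk")
t=camera("top")
print("t blk",rect(t,(248,250,296,290),.04,(0,90,20),(20,255,255)))
print([(np.round(d["xyz"],4),d["conf"]) for d in spotter.landmark_of("block","wrist")])
o=telemetry.get_obs();print(o["eef_pos"],o["eef_rot"],o["wrist_force"],o["time_s"])
P=[[.4745+i*.025*np.cos(.122)-j*.035*np.sin(.122),.0888+i*.025*np.sin(.122)+j*.035*np.cos(.122),.04] for i,j in((1,1),(1,-1),(-1,-1),(-1,1))]
im=c["pixels"].copy();cv2.polylines(im,[proj(c,P).astype(int).reshape(-1,1,2)],True,(0,255,0));save(c,"w_blk",im)
```

```text
t blk (array([476.8,  56.9]), array([13.2, 47.8]), 87.88, array([474.3,  58.3]))
[(array([ 0.4776,  0.0867, -0.0025]), 0.72)]
[0.47314258 0.08860733 0.12674967] [-0.00154459  0.66366764  0.74802503 -0.00119478] [0.83180072 0.36299118 0.41346805] 13.4
```

View pics/w_blk.png

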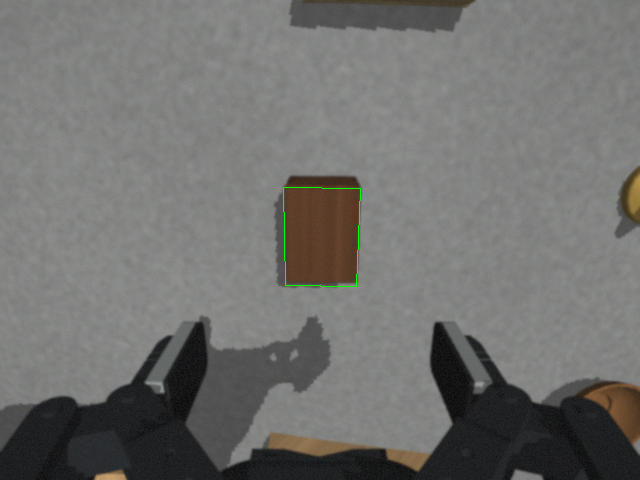

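The projected block model, corners (284,187) to (357,286), fits the picture. Descend and grip.

>>> send_rows --series '[[[0, 0, 0], [1, 0, -40], -1], [[0, 0, 0], [1, 0, -80], -1], [[0, 0, 0], [1, 0, -100], -1], [[0, 0, 0], [1, 0, -112], -1], [[0, 0, 0], [1, 0, -112], -1], [[0, 0, 0], [1, 0, -112], 1], [[0, 0, 0], [1, 0, -112], 1], [[0, 0, 0], [1, 0, -112], 1], [[0, 0, 0], [1, 0, -112], 1], [[0, 0, 0], [1, 0, -112], 1]]'

```text
time_s: 14.65
eef_pos: [0.4756, 0.0885, 0.0166]
eef_rot: [0.0, 0.663, 0.749, 0.0]
wrist_force: [1.7, -0.5, -0.4]
opening: -0.002
grasp_force: 0.0
```

The gripper shut fully, so the grasp failed. I look.

Run:
```python
from h import *
c=camera("wrist");s=camera("side")
a=cv2.resize(c["pixels"],(400,300));b=cv2.resize(s["pixels"][250:370,260:420],(400,300),interpolation=cv2.INTER_CUBIC)
save(c,"miss",np.hstack([a,b]));print([(np.round(d["xyz"],4),d["conf"]) for n in("wrist","side") for d in spotter.landmark_of("block",n)])
print(telemetry.get_obs()["opening"])
```

```text
[(array([ 0.476 ,  0.0876, -0.0014]), 0.93), (array([ 0.4748,  0.0897, -0.0025]), 0.84)]
0.0015196841151548022
```

View pics/miss.png

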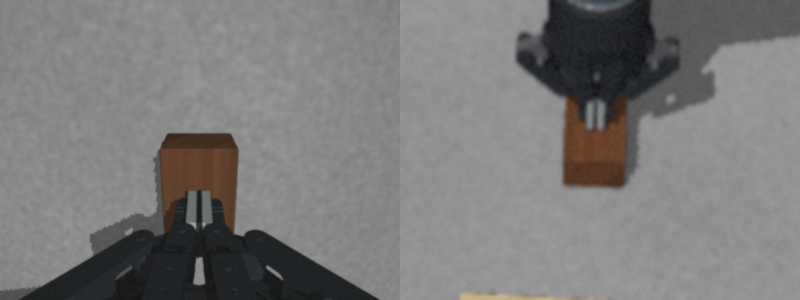

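Run:
```python
from h import *
o=telemetry.get_obs();print(o["eef_pos"],o["wrist_force"],o["opening"],o["time_s"],o["joint_efforts"])
s=camera("side");w=camera("wrist");x,y=o["eef_pos"][:2]
for z in (.0166,.03,.04,.05):
    a=proj(s,[[x,y,z]])[0];b=proj(w,[[x,y,z]])[0]
    print(z,"side crop",((a-[260,250])*2.5).round(),"wrist half",(b*.625).round())
```

```text
[0.47557395 0.08853798 0.01646036] [-0.51277206 -0.87476035 -0.82556194] 0.0015196841151548022 14.85 [ 2.12856838e-03 -3.89874423e+01 -2.63299155e+01 -1.97958002e-04
  9.83992868e-04  2.65669032e-04]
0.0166 side crop [193. 136.] wrist half [200. 186.]
0.03 side crop [193. 127.] wrist half [200. 194.]
0.04 side crop [194. 119.] wrist half [200. 202.]
0.05 side crop [194. 112.] wrist half [200. 210.]
```

Run:
```python
from h import *
import pickle
c=pickle.load(open("wrist_a.pkl","rb"));R0=Rm([2.3e-4,.99966,-.02597,4.8e-4]);p=np.array([.5479,-.1562,.1062])
for d in (0,10,20,25,30,40): print("a: tip back",d,proj(c,[p+R0@np.array([tx,ty,-d])/1000 for tx,ty in((11,5),(11,-5),(-11,5))]).round().tolist())
c=camera("wrist");o=telemetry.get_obs();R1=Rm(o["eef_rot"]);p=o["eef_pos"]
for d in (0,10,20,25,30,40): print("now: tip back",d,proj(c,[p+R1@np.array([tx,ty,-d])/1000 for tx,ty in((11,0),(-11,0))]).round().tolist())
a=pickle.load(open("wrist_a.pkl","rb"))["pixels"][230:430,250:390]
b=c["pixels"][270:470,250:390]
save(c,"tips",np.hstack([cv2.resize(i,(400,572),interpolation=cv2.INTER_CUBIC) for i in(a,b)]))
```

```text
a: tip back 0 [[332.0, 271.0], [310.0, 271.0], [331.0, 313.0]]
a: tip back 10 [[333.0, 280.0], [310.0, 280.0], [332.0, 324.0]]
a: tip back 20 [[334.0, 290.0], [310.0, 290.0], [333.0, 336.0]]
a: tip back 25 [[334.0, 295.0], [309.0, 295.0], [333.0, 342.0]]
a: tip back 30 [[334.0, 301.0], [309.0, 301.0], [334.0, 349.0]]
a: tip back 40 [[335.0, 314.0], [308.0, 314.0], [335.0, 363.0]]
now: tip back 0 [[319.0, 276.0], [319.0, 317.0]]
now: tip back 10 [[320.0, 285.0], [320.0, 328.0]]
now: tip back 20 [[320.0, 295.0], [320.0, 340.0]]
now: tip back 25 [[320.0, 300.0], [320.0, 347.0]]
now: tip back 30 [[320.0, 306.0], [320.0, 354.0]]
now: tip back 40 [[320.0, 319.0], [320.0, 369.0]]
```

View pics/tips.png

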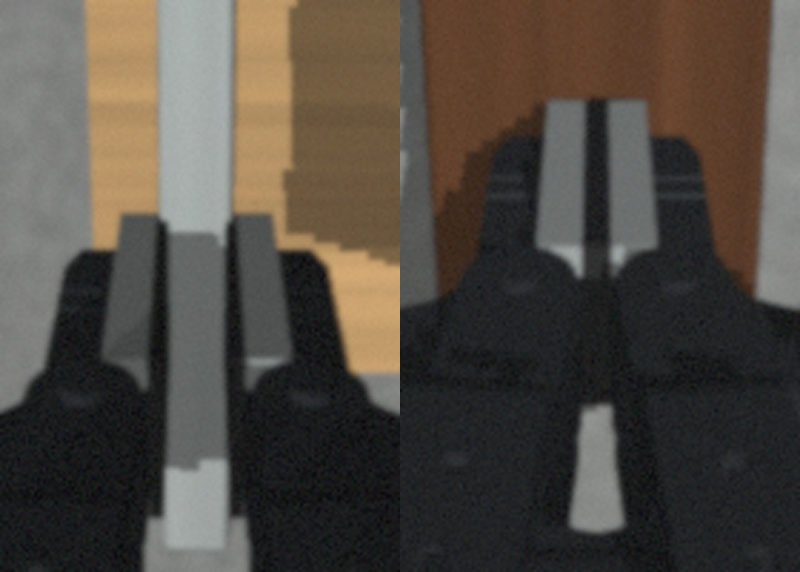

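The left half shows the pads on the plate, the right half the shut pads over the block; in both, the tips sit near row 305. So the real finger tips are about 25–30 mm behind the reported TCP and closed above the block. I touch the block top gently with the shut fingers to get the exact offset.

>>> send_rows --series '[[[0, 0, 0], [0, 0, -1], 1], [[0, 0, 0], [0, 0, -2], 1], [[0, 0, 0], [0, 0, -3], 1], [[0, 0, 0], [0, 0, -3], 1]]'

```text
time_s: 15.5
eef_pos: [0.4755, 0.0885, 0.0134]
eef_rot: [-0.0, 0.663, 0.749, -0.0]
wrist_force: [-0.5, 0.7, -0.4]
opening: -0.002
grasp_force: 0.0
```

>>> send_rows --series '[[[0, 0, 0], [0, 0, -1], 1], [[0, 0, 0], [0, 0, -2], 1], [[0, 0, 0], [0, 0, -2], 1]]'

```text
time_s: 15.88
eef_pos: [0.4757, 0.0885, 0.0122]
eef_rot: [-0.0, 0.662, 0.749, -0.0]
wrist_force: [-3.0, -1.0, 9.1]
opening: -0.0
grasp_force: 4.4
```

Contact at reported z ≈ 12 mm against the 40 mm block top, so the offset is about 28 mm. I raise, open, go down by that amount and grip.

>>> send_rows --series '[[[0, 0, 0], [0, 0, 20], -1], [[0, 0, 0], [0, 0, 20], -1], [[0, 0, 0], [0, 0, 20], -1], [[0, 0, 0], [0, 0, 20], -1], [[0, 0, 0], [0, 0, 20], -1], [[0, 0, 0], [0, 0, 5], -1], [[0, 0, 0], [0, 0, -10], -1], [[0, 0, 0], [0, 0, -20], -1], [[0, 0, 0], [0, 0, -28], -1], [[0, 0, 0], [0, 0, -28], -1]]'

```text
time_s: 17.12
eef_pos: [0.4749, 0.0886, -0.0173]
eef_rot: [-0.001, 0.663, 0.749, -0.0]
wrist_force: [1.2, -0.5, 0.8]
opening: 0.999
grasp_force: 0.0
```

>>> send_rows --series '[[[0, 0, 0], [0, 0, 0], 1], [[0, 0, 0], [0, 0, 0], 1], [[0, 0, 0], [0, 0, 0], 1], [[0, 0, 0], [0, 0, 0], 1], [[0, 0, 0], [0, 0, 0], 1]]'

```text
time_s: 17.75
eef_pos: [0.4765, 0.0885, -0.0157]
eef_rot: [0.001, 0.663, 0.749, 0.0]
wrist_force: [-0.5, -1.2, 6.0]
opening: 0.576
grasp_force: 63.3
```

>>> send_rows --series '[[[0, 0, 0], [0, 0, 30], 1], [[0, 0, 0], [0, 0, 80], 1], [[0, 0, 0], [0, 0, 115], 1], [[0, 0, -2], [15, -45, 115], 1], [[0, 0, -4], [30, -100, 115], 1], [[0, 0, -6], [45, -155, 115], 1], [[0, 0, -8], [60, -205, 115], 1], [[0, 0, -9.9], [75, -255, 115], 1], [[0, 0, -9.9], [89, -294, 115], 1], [[0, 0, -9.9], [89, -294, 115], 1]]'

```text
time_s: 19.0
eef_pos: [0.5648, -0.2084, 0.0981]
eef_rot: [0.0, 0.726, 0.688, -0.0]
wrist_force: [-0.7, -0.1, -0.3]
opening: 0.573
grasp_force: 62.7
```

>>> send_rows --series '[[[0, 0, 0], [0, 0, -40], 1], [[0, 0, 0], [0, 0, -70], 1], [[0, 0, 0], [0, 0, -80], 1], [[0, 0, 0], [0, 0, -80], 1]]'

```text
time_s: 19.5
eef_pos: [0.5641, -0.2045, 0.0181]
eef_rot: [-0.001, 0.724, 0.689, -0.0]
wrist_force: [-0.1, -0.7, -2.2]
opening: 0.573
grasp_force: 62.7
```

Run:
```python
from h import *
import pickle
c=camera("wrist");t=camera("top");s=camera("side");pickle.dump((c,t,s),open("blk.pkl","wb"))
a=cv2.resize(c["pixels"],(440,330));b=cv2.resize(s["pixels"][160:250,270:366],(352,330),interpolation=cv2.INTER_CUBIC);save(c,"place",np.hstack([a,b]))
for n in("wrist","side"): print(n,[(np.round(d["xyz"],4),round(d["conf"],2)) for d in spotter.landmark_of("block",n)])
o=telemetry.get_obs();print(o["eef_pos"],o["eef_rot"],o["wrist_force"],o["opening"],o["time_s"])
```

```text
wrist [(array([ 0.5654, -0.2051,  0.0299]), 0.56)]
side [(array([ 0.5642, -0.2039,  0.0322]), 0.98)]
[ 0.56559106 -0.20590763  0.01995516] [1.18518680e-03 7.24644929e-01 6.89121330e-01 3.39343014e-04] [ 0.15165553 -0.59981519 -0.48803129] 0.5707531046745482 19.75
```

View pics/place.png

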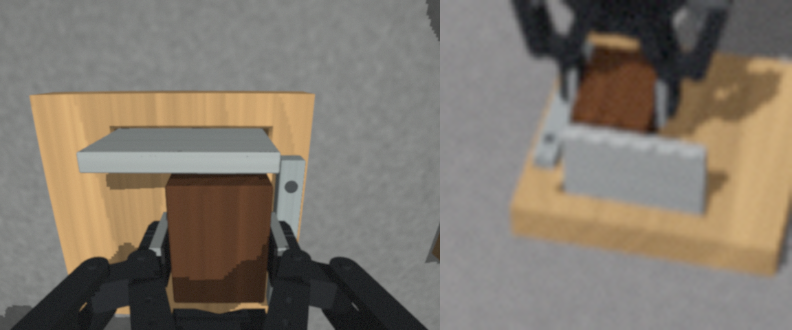

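The block is held just off the corner, wrist half (218,240), between the fence (290,200) and the plate (180,150). I lower it to the bed.

>>> send_rows --series '[[[0, 0, 0], [0, 0, -5], 1], [[0, 0, 0], [0, 0, -8], 1], [[0, 0, 0], [0, 0, -10], 1], [[0, 0, 0], [0, 0, -10], 1], [[0, 0, 0], [0, 0, -10], 1]]'

```text
time_s: 20.38
eef_pos: [0.5644, -0.2054, 0.0093]
eef_rot: [-0.0, 0.725, 0.689, -0.0]
wrist_force: [-4.2, 2.0, 6.9]
opening: 0.575
grasp_force: 63.6
```

>>> send_rows --series '[[[0, 0, 0], [3, -0.2, 0], 1], [[0, 0, 0], [5, -0.3, 0], 1], [[0, 0, 0], [7, -0.4, 0], 1], [[0, 0, 0], [8, -0.4, 0], 1], [[0, 0, 0], [9, -0.5, 0], 1], [[0, 0, 0], [10, -0.5, 0], 1], [[0, 0, 0], [10, -0.5, 0], 1]]'

```text
time_s: 21.25
eef_pos: [0.574, -0.2063, 0.0093]
eef_rot: [-0.0, 0.725, 0.689, -0.001]
wrist_force: [-6.3, -0.1, 8.3]
opening: 0.575
grasp_force: 63.6
```

>>> send_rows --series '[[[0, 0, 0], [1, 0, 0], 1], [[0, 0, 0], [1, 0, 0], 1]]'

```text
time_s: 21.5
eef_pos: [0.5748, -0.2063, 0.0093]
eef_rot: [-0.001, 0.725, 0.689, -0.001]
wrist_force: [-6.8, 1.2, 9.7]
opening: 0.577
grasp_force: 64.0
```

>>> send_rows --series '[[[0, 0, 0], [1, 0, 0], 1], [[0, 0, 0], [1, 0, 0], 1]]'

```text
time_s: 21.75
eef_pos: [0.5748, -0.2063, 0.0094]
eef_rot: [-0.001, 0.725, 0.689, -0.001]
wrist_force: [-11.2, 0.1, 12.5]
opening: 0.577
grasp_force: 64.4
```

>>> send_rows --series '[[[0, 0, 0], [0.1, 2, 0], 1], [[0, 0, 0], [0.2, 4, 0], 1], [[0, 0, 0], [0.3, 6, 0], 1], [[0, 0, 0], [0.4, 7, 0], 1], [[0, 0, 0], [0.4, 8, 0], 1], [[0, 0, 0], [0.5, 9, 0], 1], [[0, 0, 0], [0.5, 9, 0], 1]]'

```text
time_s: 22.62
eef_pos: [0.5752, -0.2008, 0.0095]
eef_rot: [0.0, 0.725, 0.689, -0.003]
wrist_force: [-12.6, -11.5, 9.1]
opening: 0.577
grasp_force: 63.8
```

>>> send_rows --series '[[[0, 0, 0], [0.1, 1.5, 0], 1], [[0, 0, 0], [0.2, 3, 0], 1], [[0, 0, 0], [0.2, 3, 0], 1]]'

```text
time_s: 23.0
eef_pos: [0.5753, -0.1985, 0.0094]
eef_rot: [0.001, 0.725, 0.689, -0.003]
wrist_force: [-13.1, -13.8, 8.2]
opening: 0.571
grasp_force: 63.7
```

>>> send_rows --series '[[[0, 0, 0], [0, 0, 0], 1], [[0, 0, 0], [0, 0, 0], 1]]'

```text
time_s: 23.25
eef_pos: [0.5753, -0.1985, 0.0094]
eef_rot: [0.001, 0.725, 0.689, -0.003]
wrist_force: [-12.6, -14.1, 7.1]
opening: 0.571
grasp_force: 63.7
```

>>> send_rows --series '[[[0, 0, 0], [0, 1, 0], 1], [[0, 0, 0], [0.1, 2, 0], 1], [[0, 0, 0], [0.1, 2, 0], 1]]'

```text
time_s: 23.62
eef_pos: [0.5753, -0.1984, 0.0096]
eef_rot: [0.002, 0.725, 0.689, -0.004]
wrist_force: [-13.8, -21.2, 7.5]
opening: 0.573
grasp_force: 63.4
```

>>> send_rows --series '[[[0, 0, 0], [0, 1, 0], 1], [[0, 0, 0], [0, 1, 0], 1]]'

```text
time_s: 23.88
eef_pos: [0.5753, -0.1984, 0.0096]
eef_rot: [0.002, 0.725, 0.689, -0.004]
wrist_force: [-13.0, -23.9, 5.0]
opening: 0.574
grasp_force: 63.4
```

Run:
```python
from h import *
import pickle
c=camera("wrist");t=camera("top");s=camera("side");pickle.dump((c,t,s),open("fin.pkl","wb"))
o=telemetry.get_obs();print(o["eef_pos"],o["wrist_force"],o["time_s"])
th=np.radians(-3.05);u=np.array([np.cos(th),np.sin(th)]);n=np.array([-u[1],u[0]]);sl=np.array([548.5,-156.])
hsv=cv2.cvtColor(c["pixels"],cv2.COLOR_RGB2HSV)
# block top +y edge and plate -y face (far top edge) in the wrist view, per column
for col in (270,300,330,360,380):
    m=cv2.inRange(hsv[150:420,col:col+1],(0,90,20),(14,255,160)).ravel();ys=np.nonzero(m)[0]+150
    g=c["pixels"][150:420,col].mean(1);d=np.gradient(np.convolve(g,[.25,.5,.25],"same"))
    print(col,ys[:1],[(150+k,round(d[k])) for k in range(3,140) if abs(d[k])>8 and abs(d[k])>=max(abs(d[k-1]),abs(d[k+1]))])
def pred(a,b,z):return proj(c,[np.r_[(sl+a*u+b*n)/1000,z]])[0].round(1).tolist()
for b in (-4,-4.5,-5,-5.5,-6): print(b,"plate top edge",pred(30,b,.075),"block top edge",pred(30,b,.065),"bed",pred(30,b,.025))
print("block +x top edge if flush",pred(53,-10,.065),pred(53,-60,.065),"fence top edge",pred(53,-10,.037),"plate other edge",pred(30,5,.075))
```

```text
[ 0.57534233 -0.19839745  0.00965602] [-14.4274131  -23.26679007   4.24851282] 24.025
270 [285] [(155, 15), (204, -18), (251, 17), (283, -32)]
300 [285] [(155, 15), (204, -16), (251, 18), (283, -34)]
330 [285] [(155, 12), (204, -18), (251, 17), (283, -34)]
360 [285] [(155, 12), (204, -22), (251, 16), (283, -31)]
380 [241] [(156, 14), (238, -17)]
-4 plate top edge [323.9, 286.9] block top edge [323.5, 272.7] bed [322.6, 232.6]
-4.5 plate top edge [323.9, 288.4] block top edge [323.5, 274.2] bed [322.6, 233.7]
-5 plate top edge [323.9, 290.0] block top edge [323.5, 275.7] bed [322.6, 234.9]
-5.5 plate top edge [323.9, 291.6] block top edge [323.5, 277.1] bed [322.6, 236.1]
-6 plate top edge [323.8, 293.1] block top edge [323.5, 278.6] bed [322.6, 237.2]
block +x top edge if flush [396.1, 290.2] [386.0, 414.0] fence top edge [382.9, 257.4] plate other edge [324.1, 257.7]
```

Run:
```python
from h import *
import pickle
o=telemetry.get_obs();M=Rm(o["eef_rot"]);print("tool z",M[:,2].round(4),"yaw",np.degrees(np.arctan2(M[1,0],M[0,0])).round(2),o["torque"])
th=np.radians(-3.05);u=np.array([np.cos(th),np.sin(th)]);n=np.array([-u[1],u[0]]);sl=np.array([548.5,-156.])
c,t,s=pickle.load(open("fin.pkl","rb"))
c0=pickle.load(open("blk.pkl","rb"))[0]
for k,cc in(("before",c0),("now",c)):
    for col in (260,300,340):
        g=cc["pixels"][:,col].mean(1);d=np.gradient(np.convolve(g,[.25,.5,.25],"same"));
        E=[y for y in range(140,320) if abs(d[y])>8 and abs(d[y])>=max(abs(d[y-1]),abs(d[y+1]))]
        print(k,col,[(y,*((atz(cc,[(col,y)],z)[0,:2]*1000-sl)@n for z in(.075,.025))) for y in E])
```

```text
tool z [-0.0032 -0.0096 -0.9999] yaw 87.06 [-3.72247445  2.45892171 -0.2407665 ]
before 260 [(183, np.float64(16.89163534295623), np.float64(7.615249360104108)), (221, np.float64(5.619028848975558), np.float64(-8.641771989208495)), (251, np.float64(-3.787381996294801), np.float64(-22.207420893357014))]
before 300 [(183, np.float64(16.90545674399392), np.float64(7.635182177937066)), (187, np.float64(15.751495756395212), np.float64(5.9709736010047125)), (221, np.float64(5.649117705890219), np.float64(-8.598378725237195)), (252, np.float64(-4.064553166555004), np.float64(-22.607148998364487))]
before 340 [(182, np.float64(17.230050541433663), np.float64(8.10330180028435)), (221, np.float64(5.688154475697932), np.float64(-8.542081044615488)), (252, np.float64(-4.023881207495348), np.float64(-22.54849309592485))]
now 260 [(148, np.float64(35.093337793236365), np.float64(29.63811011334804)), (155, np.float64(33.32142179687791), np.float64(27.01196107507075)), (204, np.float64(20.384218232978068), np.float64(7.837787600054972)), (251, np.float64(6.965134164191913), np.float64(-12.050578888101668)), (282, np.float64(-2.528246001233488), np.float64(-26.12067659175642))]
now 300 [(155, np.float64(33.30967554761959), np.float64(26.9945520098236)), (204, np.float64(20.392017921372467), np.float64(7.8493474845066125)), (251, np.float64(6.994522454418937), np.float64(-12.007022630200675)), (283, np.float64(-2.7976425997117005), np.float64(-26.519948125769698))]
now 340 [(155, np.float64(33.32851440007194), np.float64(27.022472991603614)), (204, np.float64(20.414226322972233), np.float64(7.8822624605115)), (251, np.float64(7.020502332546227), np.float64(-11.968517965138211)), (283, np.float64(-2.768731995743985), np.float64(-26.477099844608553))]
```

Contact is firm on both sides, but the push leans the hand about 0.5°. I level it, ease the y push slightly and add a little down force.

>>> send_rows --series '[[[0.4, -0.1, 0], [0, -0.5, -0.5], 1], [[0.8, -0.2, 0], [0, -0.5, -1], 1], [[0.8, -0.2, 0], [0, -0.5, -1], 1], [[0.8, -0.2, 0], [0, -0.5, -1], 1]]'

```text
time_s: 24.52
eef_pos: [0.5754, -0.1979, 0.0093]
eef_rot: [-0.002, 0.725, 0.689, 0.002]
wrist_force: [-16.3, -17.9, 12.6]
opening: 0.571
grasp_force: 64.4
```

```bash
cat > chk.py <<'E'
from h import *
o=telemetry.get_obs();M=Rm(o["eef_rot"]);print("tool z",M[:,2].round(4),"yaw",np.degrees(np.arctan2(M[1,0],M[0,0])).round(2),o["eef_pos"].round(4) if hasattr(o["eef_pos"],"round") else o["eef_pos"],o["wrist_force"],o["opening"],o["time_s"])
th=np.radians(-3.05);u=np.array([np.cos(th),np.sin(th)]);n=np.array([-u[1],u[0]]);sl=np.array([548.5,-156.])
cc=camera("wrist")
for col in (270,300,340):
    g=cc["pixels"][:,col].mean(1);d=np.gradient(np.convolve(g,[.25,.5,.25],"same"));
    E=[y for y in range(145,320) if abs(d[y])>8 and abs(d[y])>=max(abs(d[y-1]),abs(d[y+1]))]
    print(col,[(y,*(round(float((atz(cc,[(col,y)],z)[0,:2]*1000-sl)@n),1) for z in(.075,.065,.025))) for y in E])
E
python3 chk.py
```

```text
tool z [ 1.0e-04  5.4e-03 -1.0e+00] yaw 87.08 [ 0.5754 -0.1979  0.0093] [-16.27712732 -17.93764916  12.63934776] 0.5712226589206967 24.525
270 [(149, 34.2, 33.2, 29.4), (155, 32.7, 31.5, 27.1), (204, 19.7, 17.3, 7.9), (208, 18.6, 16.1, 6.3), (249, 6.9, 3.3, -11.0), (280, -2.6, -7.0, -24.9)]
300 [(149, 34.2, 33.2, 29.4), (155, 32.6, 31.5, 27.1), (204, 19.7, 17.3, 7.9), (249, 6.9, 3.3, -11.0), (281, -2.8, -7.3, -25.3)]
340 [(149, 34.2, 33.2, 29.4), (156, 32.4, 31.3, 26.8), (204, 19.7, 17.4, 8.0), (249, 6.9, 3.3, -10.9), (281, -2.8, -7.3, -25.3)]
```

>>> send_rows --series '[[[-0.3, 0, 0], [0, 0, 0], 1], [[-0.3, 0, 0], [0, 0, 0], 1], [[-0.3, 0, 0], [0, 0, 0], 1], [[-0.3, 0, 0], [0, 0, 0], 1]]'

```text
time_s: 25.08
eef_pos: [0.5754, -0.1982, 0.0093]
eef_rot: [0.0, 0.725, 0.689, 0.0]
wrist_force: [-16.1, -19.7, 11.5]
opening: 0.572
grasp_force: 64.2
```

```bash
python3 chk.py
python3 - <<'E'
from h import *
c=camera("top");s=camera("side");spot=[(n,t,np.round(d["xyz"],3).tolist(),round(d["conf"],2)) for n in("top","side") for t in("block","stop_plate","long_plate") for d in spotter.landmark_of(t,n)[:2]]
print(*spot,sep="\n")
E
```

```text
tool z [ 1.e-04  0.e+00 -1.e+00] yaw 87.08 [ 0.5754 -0.1982  0.0093] [-16.14277937 -19.69891377  11.548933  ] 0.5718941522016937 25.075
270 [(149, 34.4, 33.3, 29.3), (155, 32.8, 31.7, 27.0), (204, 19.9, 17.5, 7.9), (250, 6.8, 3.1, -11.5), (281, -2.6, -7.2, -25.5)]
300 [(155, 32.8, 31.7, 27.0), (204, 19.9, 17.5, 7.9), (250, 6.8, 3.2, -11.5), (281, -2.6, -7.2, -25.4)]
340 [(156, 32.6, 31.4, 26.7), (204, 19.9, 17.5, 7.9), (250, 6.8, 3.2, -11.5), (281, -2.6, -7.2, -25.4)]
('top', 'block', [0.574, -0.202, 0.025], 0.44)
('top', 'stop_plate', [0.549, -0.159, 0.001], 0.59)
('top', 'long_plate', [0.476, 0.342, 0.01], 0.59)
('top', 'long_plate', [0.534, -0.212, 0.002], 0.59)
('side', 'block', [0.576, -0.199, 0.024], 0.66)
('side', 'stop_plate', [0.546, -0.154, -0.001], 0.85)
('side', 'long_plate', [0.476, 0.34, 0.01], 0.79)
('side', 'long_plate', [0.604, -0.168, 0.026], 0.62)
```

The tool is vertical and square to the jig. It pushes with 16 N on the fence and 20 N on the plate. The plate's foot is at z ≈ 0 and the long plate hasn't moved, so I hand in.

```bash
python3 -c "
from bench import ctrl;print(ctrl.hand_in())"
```

```text
the job is handed in; nothing more can be done
None
```

I handed the job in at about 25 s: the short plate is fully home in the slot, and the block lies flat on the jig, held pressed against the fence (about 16 N) and the plate (about 20 N); the plate may lean about 1° away from the block.

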